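# Dock a cordless-tool battery in the bench charger

## Robot

A 6-joint arm with a two-finger parallel gripper is mounted at the origin on the work surface. World frame = base frame: x ahead of the robot, y to its left, z up, the work surface at z = 0. Lengths are in m, angles in rad, forces in N, time in s.
With the tool pointing down it reaches from about 0.35 to 0.85 m from the base axis. Payload 8.1 kg.
Tool frame: the origin (TCP) lies at the very end of the fingers, on their centre line; the grasp point (between the pads) lies 19 mm behind it; z points along the fingers, y is the line along which they close (so a half turn about z gives the same grasp; the last joint's range is limited). The gripper opens to 93 mm and grips with 3 to 60 N. Pads are 15 mm wide; open, the fingers measure 128 mm over their backs; the gripper's body (75 mm by 188 mm) begins 65 mm behind the grasp point.
Start: joints at [-1.424, 0.13, 1.488, -0, 1.523, -0.085], TCP at [0.138, -0.584, 0.219] pointing down, gripper open.
Joint ranges: [-2.96, 2.96], [-0.89, 2.26], [0.02, 2.5], [-1.34, 4.48], [0, 2.73], [-2.66, 2.66]. Speed limits (rad/s): [2.39, 2.39, 2.79, 3.14, 3.14, 3.14].

## Interface

Orientations are given as a rotation vector (axis times angle).
In Python, from plant import robot, imaging gives the robot as it stands.
- The arm moves only by the tool jog_arm, never from a script. Its argument "rows" is a list of rows, each a list of 2 entries, a list of its own where there are three numbers: the shift along the tool's x, y, z each as a share of 0.2 m, from -1 to 1, then the turn, a rotation vector about the tool's x, y, z each as a share of pi/2 rad, from -1 to 1. A call has 1 to 5 rows; each row is the pose to reach, as a shift and turn from the pose commanded when the call began, along the tool's axes at that moment; what a row does not reach only later rows make up. A row lasts 1/10 s, in which the tool goes at most 50 mm and 8.59 degrees, less where a joint would pass 70% of its speed; a pose out of reach is approached as far as the arm can. A call with a number of a shift or a turn outside -1 to 1 is refused whole. A call with a gripper value outside its range is refused whole. "hand" is the closure, from -1 (fully open) to 1 (shut), set as the call begins (left out, the last holds). The fingers move at their own pace and stop on an object; "squeeze" is the grip in N (left out, the last holds). Time passes only in rows, so rows that repeat a pose let the fingers close. It gives the time, the measured TCP pose, the force, the opening and the grip force at its end, in the units of the state.
- robot.read_state(): the state, without advancing time (a new reading comes with each control period).
- imaging.read_camera(name): name is "side" or "top"; returns a dict with "frame" (400x640x3 uint8, red, green, blue), "vertical_fov" (degrees; the focal length in pixels is half the picture's height over the tangent of half this angle, whatever the lens; pixels are square), "cx", "cy" (the principal point, pixels), "R" (3x3) and "t" (3): a world point X has camera coordinates R X + t. Camera axes: x right, y down, z forward; pixel columns grow to the right and rows downward; lengths in m; the calibration is good to about 2 mm. A picture is of the moment at which its call begins. There is no depth.
- robot.close_job(): hands the job in; it is judged then, once.
The state is a dict: "t": time; "q": joint angles; "dq": joint speeds; "joint_torque": joint torques, N m; "tool_pos": TCP position; "orientation": TCP orientation; "force": force on the tool from outside, world axes, zero at the start; "wrist_torque": the same for the moment, N m; "opening": finger opening in m; "gripper_force": force on a finger pad.
Only numpy, scipy, OpenCV 4.12 (cv2) and the standard library are available. Lean on these libraries where they do the work, as an engineer would, in place of code of your own. Each camera call takes 0.05 s, during which the arm holds its last target. There are 200 camera calls.

## Task

Take the cork sanding block off the charger's orange socket and lay it flat on the bench, out of the way. Then pull the yellow-banded battery pack out of the wooden rack, plug it into the socket and press it firmly until it is fully home, its body flat on the socket's rim, and let go. Leave the blue battery pack, the glue bottle and the tape measure where they are.

Things in the scene. Friction and masses are not known exactly. Their poses are not given: they have to be found in the camera images.
- charger: Grey battery charger fixed to the bench, 150 (x) by 120 (y) by 30 mm high; origin at the centre of its underside, z up. On it stands the orange socket block, 74 (x) by 60 (y) by 40 mm, so its rim is 70 mm above the bench. Along the charger's +x edge runs a black hump with three lamps, its top 48 mm above the bench.
- charger_rim (a point): Point on the charger's centre line, 70 mm up, at rim level. The socket's hole, 43 (x) by 31 (y) mm, lies here in x, but in y it is off by up to 6 mm either way: the stiff socket block stands anywhere on its slide. This offset is not reported: find it by touch or sight. In the hole, 15 mm below the rim, a brass contact plate resists the plug with about 12 N and yields 10 mm.
- yellow_pack: Pack to plug in: black, yellow band and top, 0.4 kg. Origin: centre of the plug's lower end, z up. Plug 40 (x) by 28 (y) by 24 mm, pointing down, lower 3.5 mm tapered 2.8 mm a side. Body above it 76 (x) by 52 (y) by 45 mm, z = 24 to 69 mm. Starts in either rack hole, x along the rack's. Fits either way round. Fully home, the body rests on the rim and the origin is 46 mm above the bench.
- blue_pack: The same pack with a blue band and top, in the rack's other hole; leave it there.
- rack: Plywood rack fixed to the bench, 100 (x) by 220 (y) by 40 mm high; origin at the centre of its underside. Two holes 46 (x) by 34 (y) mm, 32 mm deep, centred at y = +55 and -55 mm, each holding a pack by its plug, the pack's body resting on the rack's top.
- cork_block: Cork sanding block 100 (x) by 55 (y) by 30 mm high, about 0.12 kg; origin at the centre of its underside. At the start it lies across the socket, its underside 70 mm above the bench.
- glue_bottle: Loose yellow glue bottle, 56 mm diameter, 150 mm tall, standing on the bench; origin at the centre of its base. Leave it alone.
- tape_measure: Loose yellow and black tape measure, 70 by 42 by 62 mm, standing on the bench; origin at the centre of its underside. Leave it alone.
Mind the look-alikes: they are no part of the job. There is more than one size of the cork_block; the job needs the largest.

How it is judged:
On the way, in this order (a step that is already met when the one before it is completed fails the run):
1. the cork block lies flat on the bench, clear of the charger (height (world z) of cork_block below 0.012 m and angle between cork_block's own z axis and vertical below 0.15 rad and horizontal distance between cork_block and charger above 0.085 m and linear speed of cork_block below 0.03 m/s), for 0.2 s.
2. the yellow pack is fully home in the charger's socket (z of yellow_pack in the frame of charger between 0.04 and 0.049 m and x of yellow_pack in the frame of charger between -0.006 and 0.006 m and y of yellow_pack in the frame of charger between -0.011 and 0.011 m and angle between yellow_pack's own z axis and vertical below 0.07 rad and angle between the x axis of yellow_pack and the x axis of charger, either way round below 0.09 rad and linear speed of yellow_pack below 0.03 m/s), for 0.2 s.
At the end, for the whole second after the job is handed in: The yellow pack is plugged into the socket, upright (within 4 degrees), square to the charger (within 5 degrees) and at rest, its body within 3 mm of the socket's rim; the cork block lies flat and still on the bench beside the charger (centres more than 85 mm apart) (all of step 1 and all of step 2); the robot touches nothing.
It fails at once if the blue pack is shifted or knocked over (moved more than 30 mm) (distance of blue_pack from where it was at the start of the episode above 0.03 m).
It fails at once if the glue bottle is shifted or knocked over (moved more than 30 mm) (distance of glue_bottle from where it was at the start of the episode above 0.03 m).
It fails at once if the tape measure is shifted or knocked over (moved more than 30 mm) (distance of tape_measure from where it was at the start of the episode above 0.03 m).
It also fails if it takes over 72 s, if anything falls off the work surface, if the arm or the gripper's body presses on something with over 40 N, if the wrist force passes 120 N, or if a joint passes its speed limit or range.

## Working session

There is one attempt and no reset: what is moved stays moved. The work goes in short steps, Python scripts to look and compute and a tool call to move; the robot and the scene stay as the last step left them, time stands still between calls to the robot, and variables do not carry over. Pictures are saved under pics/ and viewed, at most 10 in all, crops included, and the job is handed in when it is done.

Besides the shell and the picture viewer there is one more tool, called after "Request:" by a JSON object that holds its "name" and its "arguments", one argument or row to a line. jog_arm: Moves the arm, as the interface text tells. Its arguments: {"type":"object","properties":{"rows":{"type":"array"},"hand":{"type":"number"},"squeeze":{"type":"number"}},"required":["rows"]}

```bash
mkdir -p pics; ls
python3 - <<'E'
from plant import robot, imaging
import cv2,numpy as np
s=robot.read_state();print({k:np.round(v,3) for k,v in s.items()})
for n in("top","side"):
    c=imaging.read_camera(n);cv2.imwrite(f"pics/{n}0.png",c["frame"][:,:,::-1]);print(n,c["vertical_fov"],c["cx"],c["cy"],c["R"],c["t"])
E
```

```text
pics
{'t': np.float64(0.0), 'q': array([-1.424,  0.131,  1.489,  0.   ,  1.523, -0.085]), 'dq': array([-0.   , -0.001, -0.   , -0.001,  0.001, -0.001]), 'joint_torque': array([-1.0000e-03, -5.5983e+01, -4.9177e+01,  7.7000e-02,  3.5000e-02,
       -0.0000e+00]), 'tool_pos': array([ 0.138, -0.583,  0.218]), 'orientation': array([-3.119, -0.363,  0.   ]), 'force': array([-0.532, -0.77 ,  0.541]), 'wrist_torque': array([-0.005,  0.014,  0.036]), 'gripper_force': np.float64(0.0), 'opening': np.float64(0.093)}
top 48.02011028251722 317.1734031327665 196.8336978530922 [[-0.01738207 -0.99982999 -0.0061533 ]
 [-0.989272    0.01809065 -0.14496078]
 [ 0.14504745  0.00356757 -0.98941827]] [-0.03119851  0.61210878  0.97758673]
side 46.43656571445478 320.19139567838283 204.94620178639443 [[ 0.96642164 -0.2569466   0.00276728]
 [-0.17579438 -0.66897177 -0.72220018]
 [ 0.18741812  0.69746341 -0.69167856]] [-0.59855922  0.13505913  1.16309678]
```

View pics/top0.png

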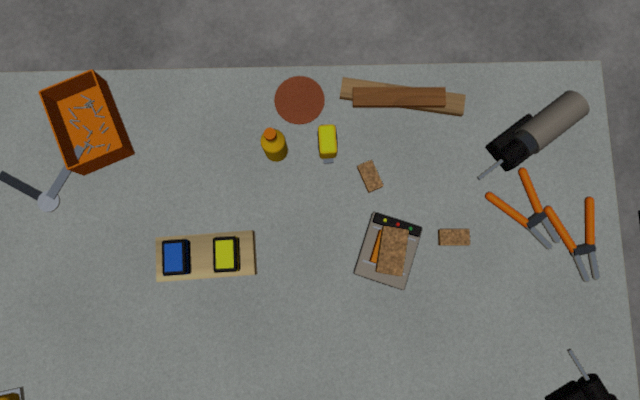

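View pics/side0.png

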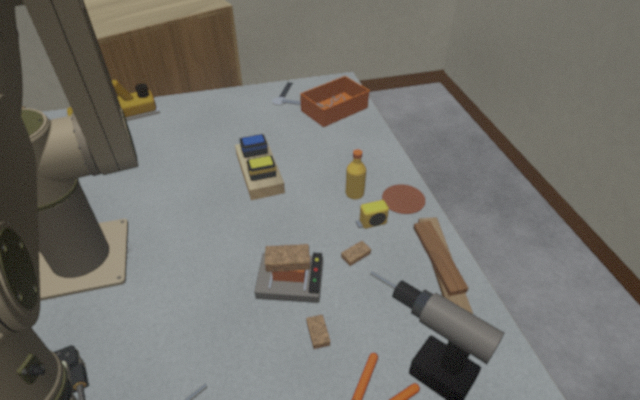

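The top view shows the yellow pack at (226,254), the blue pack at (176,257), the charger at (388,250) and the glue bottle at (273,145).
- **Cork candidates:** large block on the socket (392,251), small blocks at (370,176) and (454,237). I choose (392,251), the largest one and the one on the socket.
- **Yellow candidates:** pack in the rack (226,254), tape measure (328,140), glue bottle (273,145). I choose (226,254).

```bash
cat > h.py <<'E'
from plant import robot, imaging
import cv2,numpy as np
def cam(n):
    c=imaging.read_camera(n);c["f"]=c["frame"].shape[0]/2/np.tan(np.radians(c["vertical_fov"])/2);c["R"]=np.array(c["R"]);c["t"]=np.array(c["t"]);return c
def ray(c,p):
    p=np.atleast_2d(np.float64(p));d=np.c_[(p-[c["cx"],c["cy"]])/c["f"],np.ones(len(p))]@c["R"]
    return -c["R"].T@c["t"],d
def plane(c,p,z):
    o,d=ray(c,p);return (o+d*((z-o[2])/d[:,2])[:,None])[:,:2]
def tri(c1,p1,c2,p2):
    (o1,d1),(o2,d2)=ray(c1,p1),ray(c2,p2);d1,d2=d1[0],d2[0]
    s=np.linalg.lstsq(np.c_[d1,-d2],o2-o1,rcond=None)[0];a,b=o1+s[0]*d1,o2+s[1]*d2
    return (a+b)/2,np.linalg.norm(a-b)
def proj(c,X):
    v=np.atleast_2d(X)@c["R"].T+c["t"];return v[:,:2]/v[:,2:]*c["f"]+[c["cx"],c["cy"]]
def mask(c,lo,hi,box):
    m=cv2.inRange(cv2.cvtColor(c["frame"],cv2.COLOR_RGB2HSV),lo,hi);k=np.zeros_like(m);x0,y0,x1,y1=box;k[y0:y1,x0:x1]=m[y0:y1,x0:x1];return k
def big(m):
    return max(cv2.findContours(m,cv2.RETR_EXTERNAL,cv2.CHAIN_APPROX_NONE)[0],key=cv2.contourArea).reshape(-1,2)
def rect(P):
    (x,y),(w,h),a=cv2.minAreaRect(np.float32(P*1000));
    if w<h: w,h,a=h,w,a+90
    return np.round([x,y,w,h,(a+90)%180-90],1)
def cen(k):
    m=cv2.moments(k.reshape(-1,1,2));return np.array([m["m10"],m["m01"]])/m["m00"]
E
python3 - <<'E'
from h import *
T,S=cam("top"),cam("side")
Y=((22,120,90),(35,255,255))
for n,q,bt,bs,z in(("yellow",Y,(205,230,250,280),(240,145,285,185),.085),("cork",((8,50,50),(22,190,255)),(372,220,412,280),(258,240,315,272),.1),("blue",((100,120,60),(130,255,255)),(155,230,195,280),(235,130,275,160),.085)):
    a,b=big(mask(T,*q,bt)),big(mask(S,*q,bs))
    print(n,rect(plane(T,a,z)),rect(plane(S,b,z)),cen(a),cen(b),tri(T,cen(a),S,cen(b)))
f=T["frame"][200:300,340:440];g=S["frame"][225:325,240:340];h=T["frame"][210:310,140:240]
cv2.imwrite("pics/c0.png",cv2.resize(np.hstack([h,f,g])[:,:,::-1],None,fx=2.6,fy=2.6,interpolation=cv2.INTER_CUBIC))
E
```

```text
yellow [485.3 160.   60.5  38.7   0.9] [488.6 162.9  61.1  37.1   1.8] [223.98012552 253.90690377] [260.46400886 161.85714286] (array([0.48683305, 0.15932259, 0.08768643]), np.float64(0.003214526743532405))
cork [ 486.9 -192.9  101.4   68.5  -10.8] [ 486.6 -210.8   98.2   77.8  -10.6] [391.94195356 250.79810515] [287.04902413 258.22360535] (array([ 0.48688743, -0.20041701,  0.08704363]), np.float64(0.0026821269076621602))
blue [480.8 269.6  62.5  38.7   1.8] [484.5 272.3  60.1  35.6   2.7] [172.80745968 257.14314516] [252.76847978 139.77266388] (array([0.4821159 , 0.26896287, 0.0875203 ]), np.float64(0.0036940294828621168))
```

View pics/c0.png

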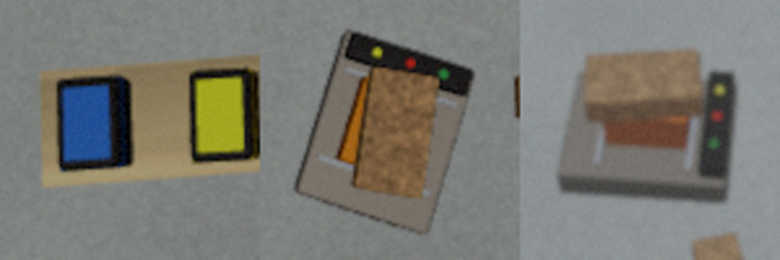

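The crop confirms the choices: the large cork block lies across the orange socket, about 8° off its axis, and the yellow pack is in the rack's right-hand hole. Next I measure the cork's top face, the charger yaw (from the lamps) and the rack yaw.

Run:
```python
from h import *
T,S=cam("top"),cam("side")
hs=cv2.cvtColor(T["frame"],cv2.COLOR_RGB2HSV);print(hs[250,378],hs[250,392],hs[240,395],hs[255,384])
q=((8,60,60),(22,165,255))
a=big(cv2.morphologyEx(mask(T,*q,(372,220,412,280)),cv2.MORPH_OPEN,np.ones((5,5))))
print("cork top",rect(plane(T,a,.1)),cv2.minAreaRect(a))
b=mask(S,*q,(258,240,318,280));b=big(cv2.morphologyEx(b,cv2.MORPH_OPEN,np.ones((5,5))));print("side px",cv2.minAreaRect(b),cv2.boundingRect(b))
# corners of cork top by eye from crop, both views
c=lambda u,v,o,x0:((u-o)/2.6+x0[0],v/2.6+x0[1])
ct=[c(370,67,260,(340,200)),c(438,75,260,(340,200)),c(425,197,260,(340,200)),c(357,190,260,(340,200))]
print("eye corners",rect(plane(T,ct,.1)),plane(T,ct,.1).mean(0))
# side corners: far-left, far-right, near-right
cs=[c(584,56,520,(240,225)),c(698,51,520,(240,225)),c(703,103,520,(240,225)),c(587,107,520,(240,225))]
print(plane(S,cs,.1), plane(S,cs,.1).mean(0))
for i,j in((3,0),(0,1),(1,2),(2,3)):print(tri(T,ct[i],S,cs[j]) )
# lamps by colour
for n,lo,hi in(("y",(22,120,90),(35,255,255)),("g",(50,80,60),(85,255,255)),("r",(0,120,90),(5,255,255))):
    m=big(mask(T,lo,hi,(375,210,420,235)));k=big(mask(S,lo,hi,(305,250,330,290)))
    print(n,m.mean(0),k.mean(0),tri(T,m.mean(0),S,k.mean(0)),plane(T,m.mean(0),.05))
m=mask(T,(0,0,0),(180,255,75),(360,205,430,245));k=big(cv2.morphologyEx(m,cv2.MORPH_CLOSE,np.ones((5,5))));print("hump",rect(plane(T,k,.048)))
m=mask(T,(10,60,60),(25,150,255),(145,220,270,295));k=big(cv2.morphologyEx(m,cv2.MORPH_CLOSE,np.ones((25,25))));print("rack",rect(plane(T,k,.04)))
```

```text
[ 17 219  98] [ 16 124 111] [ 15 124 123] [ 16 119 124]
cork top [ 486.  -198.8  100.6   56.4  -11.2] ((392.3918762207031, 250.64865112304688), (26.961429595947266, 47.51129913330078), 9.462322235107422)
side px ((287.083740234375, 262.2579650878906), (33.628562927246094, 44.28315353393555), 87.27368927001953) (265, 245, 45, 35)
eye corners [ 485.2 -200.4  100.6   55.8   -8.2] [ 0.48545136 -0.20022123]
[[ 0.44428253 -0.16450089]
 [ 0.54229423 -0.18428685]
 [ 0.53240786 -0.24205017]
 [ 0.43685178 -0.22131824]] [ 0.4889591  -0.20303904]
(array([ 0.44180658, -0.16564453,  0.10158743]), np.float64(0.004742357035149263))
(array([ 0.54095007, -0.18074693,  0.09596715]), np.float64(0.004244045668231838))
(array([ 0.53254752, -0.2366965 ,  0.09325565]), np.float64(0.0021941166050790956))
(array([ 0.43489171, -0.22048089,  0.09923952]), np.float64(0.00404292753390918))
y [384.66666667 219.66666667] [316.28571429 259.14285714] (array([ 0.55714961, -0.19250228,  0.05285293]), np.float64(0.0026839027365852873)) [[ 0.55607486 -0.19274073]]
g [410.22222222 228.22222222] [314.375 279.625] (array([ 0.53752626, -0.24887331,  0.05250145]), np.float64(0.0037344732828160842)) [[ 0.53584802 -0.24912645]]
r [397.5 223.9] [315.125 269.25 ] (array([ 0.54709945, -0.22080292,  0.05272448]), np.float64(0.0025704750271633874)) [[ 0.54604321 -0.2211062 ]]
hump [ 539.3 -206.4  134.7   68.2  -87.8]
rack [483.6 211.6 223.7  98.9 -86.8]
```

```bash
cat >> h.py <<'E'
from scipy.spatial.transform import Rotation as Ro
def go(p,yaw=None):
    """shares of shift and turn from the present pose to TCP p, tool down, closing line at yaw+90deg"""
    s=robot.read_state();R=Ro.from_rotvec(s["orientation"]);d=R.inv().apply(np.array(p)-s["tool_pos"])/.2
    t=np.zeros(3)
    if yaw is not None:
        y=np.radians(yaw);c=[]
        for k in(0,np.pi):
            G=Ro.from_euler("z",y+k)*Ro.from_rotvec([np.pi,0,0]);c.append((R.inv()*G).as_rotvec())
        t=min(c,key=np.linalg.norm)/(np.pi/2)
    print("t",round(float(s["t"]),2),"pos",np.round(s["tool_pos"],4),"shift",np.round(d,3),"turn",np.round(t,3),"yaw",np.degrees(np.arctan2(*R.as_matrix()[[1,0],0])).round(1),"F",np.round(s["force"],1))
E
python3 - <<'E'
from h import *
go((.487,-.2,.2),-10); print(Ro.from_rotvec(robot.read_state()["orientation"]).as_matrix().round(3))
E
```

```text
t 0.3 pos [ 0.1378 -0.5838  0.2183] shift [ 2.14  -1.466  0.092] turn [-0.     0.     0.259] yaw 13.3 F [0.  0.8 0. ]
[[ 0.973  0.23  -0.   ]
 [ 0.23  -0.973  0.001]
 [ 0.    -0.001 -1.   ]]
```

Request:
{"name": "jog_arm", "arguments": {
  "rows": [
    [[0.7,-0.49,0.03],[0,0,0]],
    [[0.7,-0.49,0.03],[0,0,0]],
    [[0.7,-0.49,0.03],[0,0,0]],
    [[0.7,-0.49,0.03],[0,0,0]],
    [[0.7,-0.49,0.03],[0,0,0]]
  ],
  "hand": -1
}}

```text
t: 0.8
tool_pos: [0.2535, -0.4544, 0.2127]
orientation: [-3.12, -0.369, -0.001]
force: [-0.2, 0.0, 1.0]
opening: 0.093
gripper_force: 0.0
```

Request:
{"name": "jog_arm", "arguments": {
  "rows": [
    [[0.7,-0.49,0.03],[0,0,0]],
    [[0.7,-0.49,0.03],[0,0,0]],
    [[0.7,-0.49,0.03],[0,0,0]],
    [[0.7,-0.49,0.03],[0,0,0]],
    [[0.7,-0.49,0.03],[0,0,0]]
  ]
}}

```text
t: 1.3
tool_pos: [0.3666, -0.3277, 0.2067]
orientation: [-3.12, -0.368, -0.001]
force: [-0.2, 0.2, -0.5]
opening: 0.0931
gripper_force: 0.0
```

Request:
{"name": "jog_arm", "arguments": {
  "rows": [
    [[0.74,-0.486,0.03],[0,0,0.259]],
    [[0.74,-0.486,0.03],[0,0,0.259]],
    [[0.74,-0.486,0.03],[0,0,0.259]],
    [[0.74,-0.486,0.03],[0,0,0.259]],
    [[0.74,-0.486,0.03],[0,0,0.259]]
  ]
}}

```text
t: 1.8
tool_pos: [0.4892, -0.1984, 0.2004]
orientation: [-3.129, 0.27, -0.001]
force: [-1.3, -0.2, -0.1]
opening: 0.0931
gripper_force: 0.0
```

```bash
python3 -c "
from h import *
go((.487,-.2,.077),-10)"
```

```text
t 1.8 pos [ 0.4892 -0.1984  0.2004] shift [-0.01   0.011  0.617] turn [-0.001 -0.     0.001] yaw -9.9 F [-1.3 -0.2 -0.1]
```

Lined up; descend, close, lift.

Request:
{"name": "jog_arm", "arguments": {
  "rows": [
    [[-0.01,0.01,0.2],[0,0,0]],
    [[-0.01,0.01,0.4],[0,0,0]],
    [[-0.01,0.01,0.55],[0,0,0]],
    [[-0.01,0.01,0.615],[0,0,0]],
    [[-0.01,0.01,0.615],[0,0,0]]
  ]
}}

```text
t: 2.3
tool_pos: [0.4828, -0.2026, 0.0757]
orientation: [-3.128, 0.277, 0.006]
force: [-0.7, 0.5, -0.9]
opening: 0.0929
gripper_force: 0.0
```

Request:
{"name": "jog_arm", "arguments": {
  "rows": [
    [[0,0,0],[0,0,0]],
    [[0,0,0],[0,0,0]],
    [[0,0,0],[0,0,0]],
    [[0,0,0],[0,0,0]],
    [[0,0,0],[0,0,0]]
  ],
  "hand": 1,
  "squeeze": 15
}}

```text
t: 2.8
tool_pos: [0.4852, -0.2019, 0.0783]
orientation: [3.129, -0.274, 0.002]
force: [0.4, 1.2, 0.0]
opening: 0.0575
gripper_force: 0.5
```

Request:
{"name": "jog_arm", "arguments": {
  "rows": [
    [[0,0,0],[0,0,0]],
    [[0,0,-0.1],[0,0,0]],
    [[0,0,-0.3],[0,0,0]],
    [[0,0,-0.5],[0,0,0]],
    [[0,0,-0.5],[0,0,0]]
  ]
}}

```text
t: 3.3
tool_pos: [0.488, -0.2036, 0.1843]
orientation: [3.125, -0.274, 0.015]
force: [1.4, -1.0, -0.3]
opening: 0.0546
gripper_force: 15.0
```

Run:
```python
from h import *
print(robot.read_state()["opening"])
go((.42,-.01,.175),-10)
c=cam("top");s=cam("side")
cv2.imwrite("pics/g1.png",np.hstack([cv2.resize(c["frame"][180:300,300:460],None,fx=2.4,fy=2.4),cv2.resize(s["frame"][180:320,210:360],None,fx=2.057,fy=2.057)])[:,:,::-1])
```

```text
0.05464348991679185
t 3.3 pos [ 0.488  -0.2036  0.1843] shift [-0.503 -0.894  0.039] turn [ 0.002 -0.006 -0.   ] yaw -10.0 F [ 1.4 -1.  -0.3]
```

View pics/g1.png

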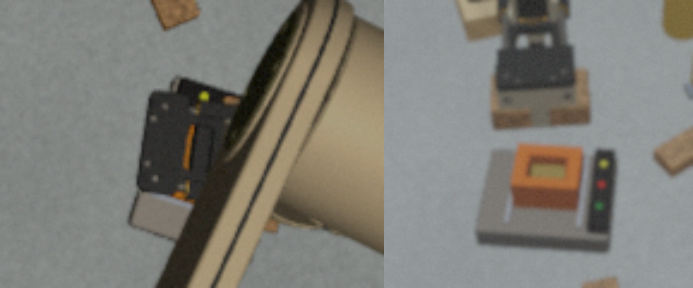

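The cork is held level in the fingers, and the empty socket (545,170 in the right crop) is now visible. I carry it to the free bench near (0.42, -0.01).

Request:
{"name": "jog_arm", "arguments": {
  "rows": [
    [[-0.12,-0.2,0],[0,0,0]],
    [[-0.25,-0.44,0],[0,0,0]],
    [[-0.38,-0.67,0],[0,0,0]],
    [[-0.5,-0.89,0],[0,0,0]],
    [[-0.5,-0.89,0],[0,0,0]]
  ]
}}

```text
t: 3.9
tool_pos: [0.4143, -0.0051, 0.1751]
orientation: [-3.128, 0.269, 0.007]
force: [0.2, -0.7, -1.5]
opening: 0.0547
gripper_force: 15.0
```

Request:
{"name": "jog_arm", "arguments": {
  "rows": [
    [[0,0,0.2],[0,0,0]],
    [[0,0,0.4],[0,0,0]],
    [[0,0,0.6],[0,0,0]],
    [[0,0,0.74],[0,0,0]],
    [[0,0,0.74],[0,0,0]]
  ]
}}

```text
t: 4.4
tool_pos: [0.4116, -0.0087, 0.0238]
orientation: [-3.129, 0.275, 0.018]
force: [-1.5, 0.7, -1.1]
opening: 0.055
gripper_force: 15.0
```

Request:
{"name": "jog_arm", "arguments": {
  "rows": [
    [[0,0,0],[0,0,0]],
    [[0,0,0],[0,0,0]]
  ]
}}

```text
t: 4.6
tool_pos: [0.4184, -0.0095, 0.031]
orientation: [3.129, -0.275, 0.003]
force: [0.4, 0.2, -0.2]
opening: 0.0549
gripper_force: 15.0
```

Run:
```python
from h import *
go((.42,-.01,.0085),-10)
```

```text
t 4.6 pos [ 0.4184 -0.0095  0.031 ] shift [0.008 0.001 0.113] turn [-0.    -0.001 -0.   ] yaw -10.0 F [ 0.4  0.2 -0.2]
```

Request:
{"name": "jog_arm", "arguments": {
  "rows": [
    [[0,0,0.05],[0,0,0]],
    [[0,0,0.08],[0,0,0]],
    [[0,0,0.105],[0,0,0]],
    [[0,0,0.115],[0,0,0]],
    [[0,0,0.115],[0,0,0]]
  ]
}}

```text
t: 5.1
tool_pos: [0.4177, -0.0093, 0.0073]
orientation: [3.129, -0.274, 0.001]
force: [-2.9, 0.0, 7.0]
opening: 0.0548
gripper_force: 15.0
```

Request:
{"name": "jog_arm", "arguments": {
  "rows": [
    [[0,0,0],[0,0,0]],
    [[0,0,0],[0,0,0]]
  ]
}}

```text
t: 5.3
tool_pos: [0.4178, -0.0093, 0.0073]
orientation: [3.129, -0.274, 0.001]
force: [-3.9, 0.0, 7.2]
opening: 0.055
gripper_force: 15.0
```

Contact felt (7 N). Release, rise clear and go over to the rack's near side.

Request:
{"name": "jog_arm", "arguments": {
  "rows": [
    [[0,0,0],[0,0,0]],
    [[0,0,0],[0,0,0]],
    [[0,0,0],[0,0,0]],
    [[0,0,0],[0,0,0]],
    [[0,0,0],[0,0,0]]
  ],
  "hand": -1
}}

```text
t: 5.8
tool_pos: [0.4172, -0.0092, 0.0065]
orientation: [-3.13, 0.275, 0.0]
force: [-0.3, 0.0, 0.7]
opening: 0.0898
gripper_force: 0.0
```

Request:
{"name": "jog_arm", "arguments": {
  "rows": [
    [[0,0,-0.15],[0,0,0]],
    [[0,0,-0.35],[0,0,0]],
    [[0,0,-0.6],[0,0,0]],
    [[0,0,-0.85],[0,0,0]],
    [[0,0,-0.97],[0,0,0]]
  ]
}}

```text
t: 6.3
tool_pos: [0.4191, -0.0094, 0.2058]
orientation: [3.129, -0.275, 0.01]
force: [1.6, 0.7, 0.3]
opening: 0.0931
gripper_force: 0.0
```

Run:
```python
from h import *
T,S=cam("top"),cam("side")
a=big(mask(S,(0,160,60),(14,255,255),(262,235,330,300)))
print(cv2.boundingRect(a))
v=np.hstack([cv2.resize(T["frame"][200:300,340:440],None,fx=4,fy=4,interpolation=2),cv2.resize(S["frame"][220:320,240:340],None,fx=4,fy=4,interpolation=2)])
cv2.imwrite("pics/s2.png",v[:,:,::-1]);np.savez("t2.npz",T=T["frame"],S=S["frame"])
go((.42,-.01,.2),0)
```

```text
(295, 253, 10, 19)
t 6.4 pos [ 0.42   -0.0096  0.2056] shift [0.    0.002 0.028] turn [ 0.    -0.005 -0.111] yaw -10.0 F [-0.6  0.1  0.3]
```

View pics/s2.png

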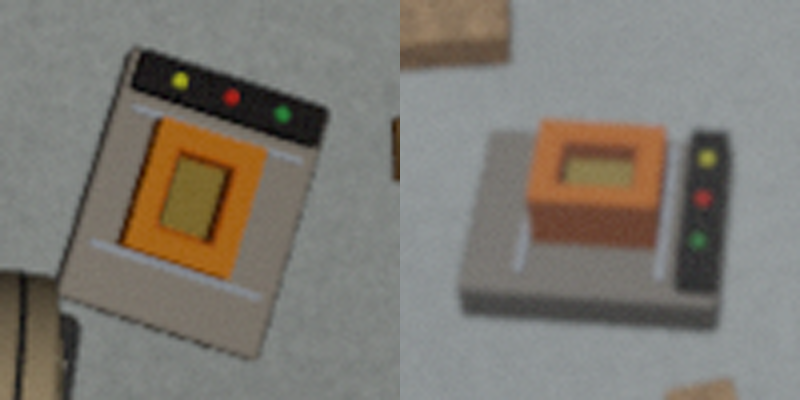

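The top crop shows the socket rim centred near (194,198) and the hole near (196,197). The side crop shows the rim's top face from (530,120) to (665,205). Measure both on the rim plane.

Run:
```python
from h import *
T,S=cam("top"),cam("side")
h=cv2.cvtColor(T["frame"],cv2.COLOR_RGB2HSV);print("campos",-T["R"].T@T["t"])
print("row 249 V",[tuple(int(v) for v in x) for x in h[249,368:410]])
for n,c,box,v in(("top",T,(365,222,415,275),110),("top",T,(365,222,415,275),125),("side",S,(262,240,312,290),110),("side",S,(262,240,312,290),130)):
    a=big(mask(c,(2,150,v),(20,255,255),box))
    k=cv2.findContours(mask(c,(2,150,v),(20,255,255),box),cv2.RETR_CCOMP,cv2.CHAIN_APPROX_NONE)
    hs=[q.reshape(-1,2) for q,e in zip(k[0],k[1][0]) if e[3]>=0 and len(q)>15]
    print(n,v,"outer",rect(plane(c,a,.07)),"hole",[rect(plane(c,q,.07)) for q in hs])
for n,lo,hi in(("y",(22,120,90),(35,255,255)),("g",(50,80,60),(85,255,255)),("r",(0,120,90),(5,255,255))):
    m=mask(T,lo,hi,(375,210,420,235));k=big(m);print(n,plane(T,k.mean(0),.052).round(4))
# charger base outline by eye, scaled corners, top surface z=.03
e=np.array([(136,47),(329,107),(255,358),(60,297)])/4+[340,200];print("base",rect(plane(T,e,.03)),plane(T,e,.03).round(4))
```

```text
campos [ 0.46320332 -0.04575426  1.05578197]
row 249 V [(18, 37, 124), (17, 33, 122), (13, 33, 123), (18, 39, 119), (15, 62, 98), (13, 213, 67), (15, 217, 113), (17, 230, 161), (16, 219, 163), (16, 225, 163), (16, 219, 165), (16, 225, 163), (14, 218, 159), (14, 212, 131), (22, 160, 110), (22, 160, 123), (23, 158, 121), (22, 160, 123), (22, 167, 122), (22, 158, 121), (22, 156, 124), (22, 166, 123), (22, 164, 121), (22, 161, 122), (22, 164, 121), (22, 156, 116), (20, 198, 81), (11, 196, 65), (13, 250, 108), (14, 225, 160), (16, 225, 163), (16, 216, 164), (16, 218, 164), (16, 215, 165), (16, 212, 161), (14, 136, 148), (22, 32, 118), (18, 36, 119), (18, 32, 119), (19, 34, 121), (19, 31, 117), (16, 32, 121)]
top 110 outer [ 489.9 -195.3   73.1   59.9  -19.4] hole [array([ 489.8, -196. ,   45.5,   34.2,  -20.6])]
top 125 outer [ 489.7 -195.7   73.1   59.   -19.2] hole [array([ 490.3, -196. ,   46.9,   34.9,  -19.5])]
side 110 outer [ 492.9 -196.7   70.8   58.4  -18.4] hole [array([ 491.8, -196.6,   48.6,   38.3,  -14.8])]
side 130 outer [ 493.1 -196.2   71.    56.4  -19.2] hole [array([ 491.8, -196.6,   48.6,   38.3,  -14.8])]
y [[ 0.5559 -0.1924]]
g [[ 0.5357 -0.249 ]]
r [[ 0.5468 -0.2211]]
base [ 488.  -202.4  149.1  114.8  -18.8] [[ 0.5766 -0.1719]
 [ 0.5402 -0.2808]
 [ 0.4004 -0.2322]
 [ 0.4359 -0.1241]]
```

Run:
```python
from h import *
go((.4865,.16,.2),2.2)
T,S=cam("top"),cam("side")
q=((8,60,60),(22,165,255));a=big(mask(S,*q,(190,180,275,250)));print("cork side",rect(plane(S,a,.015)),cv2.boundingRect(a))
```

```text
t 6.5 pos [ 0.4175 -0.0092  0.2007] shift [ 0.192 -0.893  0.004] turn [ 0.    -0.001 -0.136] yaw -10.0 F [-0.4  0.3 -0.4]
cork side [419.6  -6.3  97.1  73.  -10.1] (229, 215, 38, 22)
```

Cork lies flat near (0.42, -0.006). Now the pack.

Request:
{"name": "jog_arm", "arguments": {
  "rows": [
    [[0.192,-0.893,0],[0,0,-0.136]],
    [[0.192,-0.893,0],[0,0,-0.136]],
    [[0.192,-0.893,0],[0,0,-0.136]],
    [[0.192,-0.893,0],[0,0,-0.136]],
    [[0.192,-0.893,0],[0,0,-0.136]]
  ]
}}

```text
t: 7.1
tool_pos: [0.4855, 0.1632, 0.198]
orientation: [-3.141, -0.066, 0.006]
force: [-0.7, -1.0, 0.0]
opening: 0.0933
gripper_force: 0.0
```

Request:
{"name": "jog_arm", "arguments": {
  "rows": [
    [[0,0,0],[0,0,0]],
    [[0,0,0],[0,0,0]],
    [[0,0,0],[0,0,0]]
  ]
}}

```text
t: 7.4
tool_pos: [0.4857, 0.1588, 0.2002]
orientation: [3.141, 0.058, -0.001]
force: [0.2, -0.3, 0.8]
opening: 0.0928
gripper_force: 0.0
```

Run:
```python
from h import *
go((.4865,.16,.048),2.2)
```

```text
t 7.4 pos [0.4857 0.1588 0.2002] shift [ 0.005 -0.006  0.761] turn [ 0.     0.001 -0.001] yaw 2.1 F [ 0.2 -0.3  0.8]
```

Request:
{"name": "jog_arm", "arguments": {
  "rows": [
    [[0,0,0.2],[0,0,0]],
    [[0,0,0.4],[0,0,0]],
    [[0,0,0.6],[0,0,0]],
    [[0.005,-0.006,0.72],[0,0,0]],
    [[0.005,-0.006,0.76],[0,0,0]]
  ]
}}

```text
t: 7.9
tool_pos: [0.4846, 0.1598, 0.0455]
orientation: [3.14, 0.058, -0.008]
force: [0.0, -0.2, -0.1]
opening: 0.0929
gripper_force: 0.0
```

Request:
{"name": "jog_arm", "arguments": {
  "rows": [
    [[0,0,0],[0,0,0]],
    [[0,0,0],[0,0,0]],
    [[0,0,0],[0,0,0]],
    [[0,0,0],[0,0,0]],
    [[0,0,0],[0,0,0]]
  ],
  "hand": 1,
  "squeeze": 55
}}

```text
t: 8.4
tool_pos: [0.4879, 0.1614, 0.0497]
orientation: [-3.141, -0.061, -0.003]
force: [-0.4, 0.8, 0.4]
opening: 0.0575
gripper_force: 0.0
```

Request:
{"name": "jog_arm", "arguments": {
  "rows": [
    [[0,0,0],[0,0,0]],
    [[0,0,0],[0,0,0]],
    [[0,0,0],[0,0,0]]
  ]
}}

```text
t: 8.7
tool_pos: [0.4876, 0.1614, 0.0493]
orientation: [-3.141, -0.061, -0.001]
force: [-1.2, -0.6, 6.2]
opening: 0.0515
gripper_force: 55.0
```

Request:
{"name": "jog_arm", "arguments": {
  "rows": [
    [[0,0,-0.04],[0,0,0]],
    [[0,0,-0.08],[0,0,0]],
    [[0,0,-0.15],[0,0,0]],
    [[0,0,-0.25],[0,0,0]],
    [[0,0,-0.4],[0,0,0]]
  ]
}}

```text
t: 9.2
tool_pos: [0.4856, 0.1609, 0.1285]
orientation: [3.14, 0.061, -0.005]
force: [0.4, -0.4, -3.8]
opening: 0.0519
gripper_force: 55.0
```

Request:
{"name": "jog_arm", "arguments": {
  "rows": [
    [[0,0,-0.2],[0,0,0]],
    [[0,0,-0.4],[0,0,0]],
    [[0,0,-0.4],[0,0,0]],
    [[0,0,-0.4],[0,0,0]]
  ]
}}

```text
t: 9.6
tool_pos: [0.4878, 0.1614, 0.2103]
orientation: [-3.14, -0.061, -0.005]
force: [-0.7, -0.0, -4.3]
opening: 0.0519
gripper_force: 55.0
```

Run:
```python
from h import *
T,S=cam("top"),cam("side")
s=robot.read_state();z=s["tool_pos"][2]+.036;print(s["opening"],z)
Y=((22,120,90),(35,255,255))
a=big(mask(S,*Y,(200,90,300,190)));print("yellow side",cv2.boundingRect(a),rect(plane(S,a,z)))
v=np.hstack([cv2.resize(T["frame"][190:310,140:280],None,fx=2.8,fy=2.8,interpolation=2),cv2.resize(S["frame"][70:190,200:340],None,fx=2.8,fy=2.8,interpolation=2)])
cv2.imwrite("pics/s3.png",v[:,:,::-1])
go((.491,-.196,.2),-19.2)
```

```text
0.0516742007437466 0.24313974862288984
yellow side (242, 112, 11, 8) [462.2 158.4  36.3  18.4 -60. ]
t 9.7 pos [0.4861 0.161  0.2071] shift [-0.044  1.785  0.037] turn [0.001 0.002 0.238] yaw 2.2 F [-0.6  0.2 -4.5]
```

View pics/s3.png

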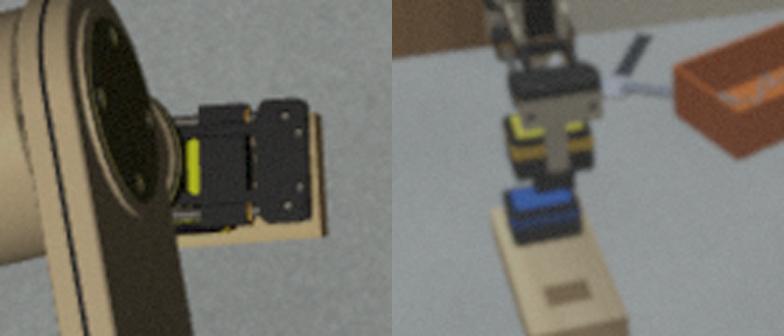

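The pack is held upright with the rack hole now empty (570,292 in the right crop) and the blue pack undisturbed. I carry it over the socket.

Request:
{"name": "jog_arm", "arguments": {
  "rows": [
    [[-0.01,0.15,0],[0,0,0]],
    [[-0.01,0.35,0],[0,0,0]],
    [[-0.02,0.55,0],[0,0,0.06]],
    [[-0.02,0.75,0],[0,0,0.12]],
    [[-0.02,0.9,0],[0,0,0.12]]
  ]
}}

```text
t: 10.2
tool_pos: [0.4884, -0.0208, 0.2063]
orientation: [3.132, -0.242, -0.006]
force: [1.3, -0.1, -3.9]
opening: 0.0519
gripper_force: 55.0
```

Run:
```python
from h import *
go((.492,-.196,.18),-19.2)
```

```text
t 10.2 pos [ 0.4884 -0.0208  0.2063] shift [0.153 0.863 0.131] turn [0.001 0.003 0.115] yaw -8.8 F [ 1.3 -0.1 -3.9]
```

Request:
{"name": "jog_arm", "arguments": {
  "rows": [
    [[0.03,0.2,0.03],[0,0,0]],
    [[0.06,0.4,0.06],[0,0,0.06]],
    [[0.11,0.6,0.1],[0,0,0.115]],
    [[0.15,0.8,0.13],[0,0,0.115]],
    [[0.153,0.86,0.13],[0,0,0.115]]
  ]
}}

```text
t: 10.7
tool_pos: [0.4924, -0.1962, 0.179]
orientation: [-3.098, 0.521, 0.009]
force: [-1.5, 0.0, -3.4]
opening: 0.0515
gripper_force: 55.0
```

Request:
{"name": "jog_arm", "arguments": {
  "rows": [
    [[0,0,0],[0,0,0]],
    [[0,0,0],[0,0,0]],
    [[0,0,0],[0,0,0]]
  ]
}}

```text
t: 11.0
tool_pos: [0.4945, -0.192, 0.1822]
orientation: [-3.098, 0.515, 0.001]
force: [-0.2, 0.2, -3.4]
opening: 0.0513
gripper_force: 55.0
```

Run:
```python
from h import *
go((.492,-.196,.115),-19.2)
S=cam("side")
cv2.imwrite("pics/s4.png",cv2.resize(S["frame"][180:310,220:370],None,fx=4,fy=4,interpolation=2)[:,:,::-1])
p=robot.read_state()["tool_pos"];y=np.radians(-19.2);A=np.array([[np.cos(y),-np.sin(y)],[np.sin(y),np.cos(y)]])
# predicted near-face body corners & plug corners in crop pixels
for n,x,yy,z in(("body nearL bot",-38,-26,-9),("body nearR bot",38,-26,-9),("plug L",-20,-14,-29.5),("plug R",20,-14,-29.5),("body nearR top",38,-26,36),("body nearL top",-38,-26,36)):
    X=np.r_[p[:2]+A@np.array([x,yy])/1000,p[2]+z/1000];print(n,((proj(S,X)[0]-[220,180])*4).round(0))
```

```text
t 11.0 pos [ 0.4945 -0.192   0.1822] shift [-0.005  0.023  0.336] turn [-0.     0.001  0.004] yaw -18.9 F [-0.2  0.2 -3.4]
body nearL bot [192. 227.]
body nearR bot [335. 235.]
plug L [231. 238.]
plug R [305. 242.]
body nearR top [333. 176.]
body nearL top [185. 168.]
```

View pics/s4.png

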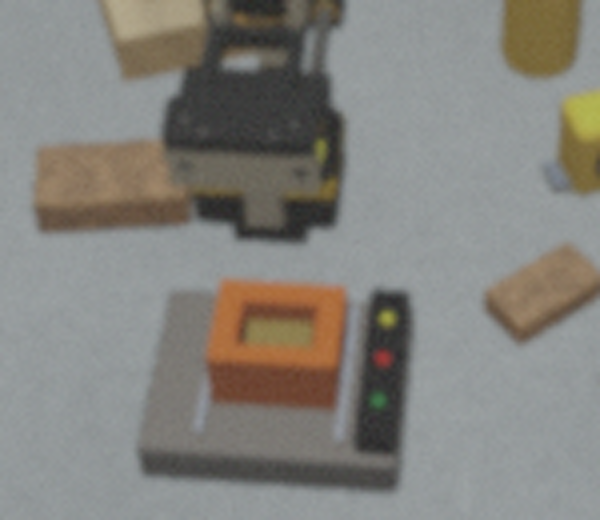

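The side crop shows the plug's lower end at about (238–307, 238), squarely above the hole, within about 2 mm in x of prediction. Descend toward (0.4915, -0.196).

Request:
{"name": "jog_arm", "arguments": {
  "rows": [
    [[-0.006,0.022,0.1],[0,0,0.003]],
    [[-0.006,0.022,0.2],[0,0,0.003]],
    [[-0.006,0.022,0.3],[0,0,0.003]],
    [[-0.006,0.022,0.35],[0,0,0.003]],
    [[-0.006,0.022,0.35],[0,0,0.003]]
  ]
}}

```text
t: 11.55
tool_pos: [0.4911, -0.1958, 0.1111]
orientation: [-3.097, 0.522, 0.005]
force: [-0.3, 1.0, -3.9]
opening: 0.0516
gripper_force: 55.0
```

Request:
{"name": "jog_arm", "arguments": {
  "rows": [
    [[0,0,0],[0,0,0]],
    [[0,0,0],[0,0,0]],
    [[0,0,0],[0,0,0]],
    [[0,0,0],[0,0,0]]
  ]
}}

```text
t: 11.95
tool_pos: [0.4926, -0.1975, 0.1135]
orientation: [3.097, -0.524, 0.002]
force: [0.5, -0.1, -4.0]
opening: 0.0518
gripper_force: 55.0
```

Run:
```python
from h import *
go((.4915,-.196,.098),-19.2)
```

```text
t 11.95 pos [ 0.4926 -0.1975  0.1135] shift [-0.008 -0.005  0.077] turn [ 0.    -0.001 -0.   ] yaw -19.2 F [ 0.5 -0.1 -4. ]
```

Request:
{"name": "jog_arm", "arguments": {
  "rows": [
    [[-0.003,-0.003,0.03],[0,0,0]],
    [[-0.003,-0.003,0.05],[0,0,0]],
    [[-0.003,-0.003,0.065],[0,0,0]],
    [[-0.003,-0.003,0.08],[0,0,0]],
    [[-0.003,-0.003,0.08],[0,0,0]]
  ]
}}

```text
t: 12.45
tool_pos: [0.4912, -0.1962, 0.0959]
orientation: [-3.097, 0.524, 0.002]
force: [0.3, -0.6, -2.9]
opening: 0.0518
gripper_force: 55.0
```

Request:
{"name": "jog_arm", "arguments": {
  "rows": [
    [[0,0,0],[0,0,0]],
    [[0,0,0],[0,0,0]],
    [[0,0,0],[0,0,0]]
  ]
}}

```text
t: 12.75
tool_pos: [0.4919, -0.1965, 0.0969]
orientation: [3.097, -0.524, 0.001]
force: [0.6, 0.6, -4.3]
opening: 0.0519
gripper_force: 55.0
```

No contact force: the plug has entered freely. Go on down in two stages, then press.

Request:
{"name": "jog_arm", "arguments": {
  "rows": [
    [[0,0,0.015],[0,0,0]],
    [[0,0,0.03],[0,0,0]],
    [[0,0,0.04],[0,0,0]],
    [[0,0,0.04],[0,0,0]],
    [[0,0,0.04],[0,0,0]]
  ]
}}

```text
t: 13.25
tool_pos: [0.4916, -0.1964, 0.0885]
orientation: [-3.097, 0.524, 0.0]
force: [0.4, -0.2, -4.3]
opening: 0.0518
gripper_force: 55.0
```

Request:
{"name": "jog_arm", "arguments": {
  "rows": [
    [[0,0,0.015],[0,0,0]],
    [[0,0,0.03],[0,0,0]],
    [[0,0,0.04],[0,0,0]],
    [[0,0,0.05],[0,0,0]],
    [[0,0,0.05],[0,0,0]]
  ],
  "squeeze": 60
}}

```text
t: 13.75
tool_pos: [0.4919, -0.1966, 0.0795]
orientation: [3.097, -0.524, 0.001]
force: [-3.6, 1.3, 4.9]
opening: 0.0519
gripper_force: 60.0
```

Request:
{"name": "jog_arm", "arguments": {
  "rows": [
    [[0,0,0.01],[0,0,0]],
    [[0,0,0.02],[0,0,0]],
    [[0,0,0.03],[0,0,0]],
    [[0,0,0.03],[0,0,0]],
    [[0,0,0.03],[0,0,0]]
  ]
}}

```text
t: 14.25
tool_pos: [0.4925, -0.1967, 0.0791]
orientation: [3.097, -0.524, 0.002]
force: [-28.6, 12.3, 52.7]
opening: 0.0515
gripper_force: 60.0
```

Run:
```python
from h import *
go((.4915,-.196,.079),-19.2)
S=cam("side")
cv2.imwrite("pics/s5.png",cv2.resize(S["frame"][200:310,240:350],None,fx=5,fy=5,interpolation=2)[:,:,::-1])
```

```text
t 14.25 pos [ 0.4925 -0.1967  0.0791] shift [-0.006 -0.002  0.   ] turn [ 0.    -0.001  0.   ] yaw -19.2 F [-28.6  12.3  52.7]
```

View pics/s5.png

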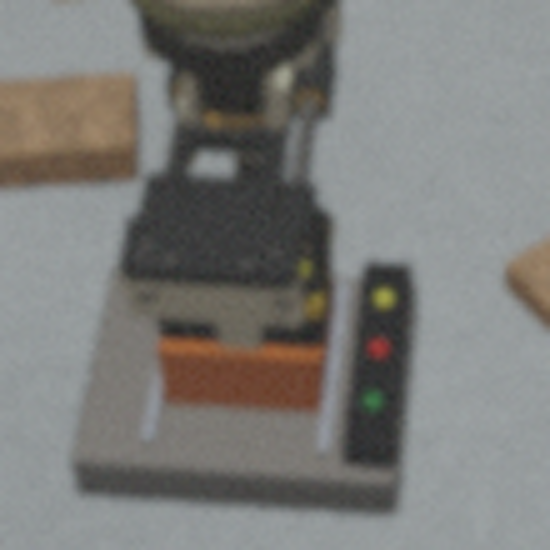

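Hard stop at TCP z 0.079 with about 55 N, which is the home height. The crop shows the body seated on the rim (160–325, 340). Ease the load, open and rise.

Request:
{"name": "jog_arm", "arguments": {
  "rows": [
    [[0,0,-0.02],[0,0,0]],
    [[0,0,-0.02],[0,0,0]]
  ]
}}

```text
t: 14.5
tool_pos: [0.493, -0.197, 0.0792]
orientation: [3.097, -0.524, 0.005]
force: [-5.3, 2.3, 17.5]
opening: 0.0518
gripper_force: 60.0
```

Request:
{"name": "jog_arm", "arguments": {
  "rows": [
    [[0,0,0],[0,0,0]],
    [[0,0,0],[0,0,0]],
    [[0,0,0],[0,0,0]],
    [[0,0,0],[0,0,0]],
    [[0,0,0],[0,0,0]]
  ],
  "hand": -1
}}

```text
t: 15.0
tool_pos: [0.4916, -0.1964, 0.0763]
orientation: [-3.097, 0.524, 0.001]
force: [-0.5, -0.1, -0.2]
opening: 0.0866
gripper_force: 0.0
```

Request:
{"name": "jog_arm", "arguments": {
  "rows": [
    [[0,0,-0.1],[0,0,0]],
    [[0,0,-0.3],[0,0,0]],
    [[0,0,-0.5],[0,0,0]],
    [[0,0,-0.6],[0,0,0]],
    [[0,0,-0.6],[0,0,0]]
  ]
}}

```text
t: 15.5
tool_pos: [0.4939, -0.1975, 0.2008]
orientation: [3.095, -0.524, 0.011]
force: [-0.4, -0.5, 1.0]
opening: 0.093
gripper_force: 0.0
```

Request:
{"name": "jog_arm", "arguments": {
  "rows": [
    [[-0.2,-0.2,0],[0,0,0]],
    [[-0.4,-0.4,0],[0,0,0]],
    [[-0.6,-0.6,0],[0,0,0]],
    [[-0.6,-0.8,0],[0,0,0]],
    [[-0.6,-0.8,0],[0,0,0]]
  ]
}}

```text
t: 16.0
tool_pos: [0.4298, -0.0013, 0.1951]
orientation: [-3.097, 0.517, 0.003]
force: [-1.1, -0.3, -0.6]
opening: 0.0925
gripper_force: 0.0
```

Run:
```python
from h import *
T,S=cam("top"),cam("side");Y=((22,120,90),(35,255,255))
a,b=big(mask(T,*Y,(365,225,415,275))),big(mask(S,*Y,(250,215,312,262)))
print(rect(plane(T,a,.115)),rect(plane(S,b,.115)),tri(T,cen(a),S,cen(b)))
cv2.imwrite("pics/s6.png",np.hstack([cv2.resize(x[200:300,u:u+100],None,fx=4,fy=4,interpolation=2) for x,u in((T["frame"],340),(S["frame"],240))])[:,:,::-1])
```

```text
[ 491.2 -197.7   61.3   39.1  -19.1] [ 493.8 -195.3   62.3   39.3  -19.4] (array([ 0.49213549, -0.19741243,  0.11714163]), np.float64(0.0026764856498346593))
```

View pics/s6.png

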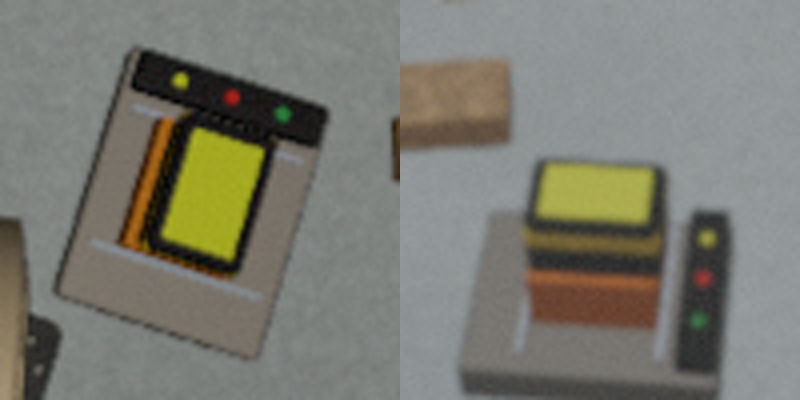

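After release, the top crop shows the pack square on the socket, its top centred near (215,195). The side crop shows its body flat on the orange rim, at row 270. Its height agrees with fully home: measured 117 mm, less the 2.7 mm bias seen in the rack, against 115 mm expected. The cork lies flat.

```bash
python3 -c "
from plant import robot
print(robot.close_job())"
```

```text
the job is handed in; nothing more can be done
None
```

I've handed the job in: the yellow pack is plugged fully home and released, and the cork block lies flat on the bench well clear of the charger. The blue pack, glue bottle and tape measure were not touched; the judge returned no verdict.

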